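Line up the ring boxes along the fence of the tilting tray

TASK

The steel engraver's vise must not stay in the tilting tray with the ring boxes: first lift it out and set it down gently, upright and wholly on the cork pad. Then raise the tray by its bar handle until all three ring boxes have slid down flush against the fence in a single row, and lower the tray gently until it lies flat again, with the boxes still in their row. Leave the jar, the handpiece and the hammer alone.

Things in the scene. Friction and masses are not known exactly. Their poses are not given: they have to be found in the camera images.
- tray (a joint): Tilting grey enamelled metal tray (0.7 kg) on a fixed wooden base plate, hinged along its fence side. Value = tilt in rad: 0 flat, up to 0.9, growing as the handle side is lifted so that the floor slopes down to the fence. No catch or spring: it falls flat if let go. The boxes begin to slide at some 0.3 to 0.5 rad (it varies); a little more squares them up at the fence.
- fence_mid (a point): Foot of the fence's inner face, on the tray floor, half-way along; moves with the tray. x along the fence, y across the floor towards the handle, z normal to the floor. Floor 20 mm above the bench when flat, inside 290 (x) by 233 mm (y). Fence 31 mm high, 10 thick; other walls 13 mm high. Hinge axis along x at y = -16, z = -6 mm.
- handle_bar (a point): Middle of the grip of the tray's handle: a round steel bar 12 mm in diameter, 120 mm long, parallel to the fence, with 41 mm free between it and the wall opposite the fence; centre line at y = 286, z = 24 mm in the fence_mid frame, 44 mm above the bench when flat. Same axes as fence_mid; moves with the tray and may pivot in a grip.
- vise_mid (a point): Round steel engraver's vise, 58 mm in diameter, 72 mm high, foot 50 mm across, about 0.75 kg, upright in the tray in line with the boxes, in any of four places. The point is its centre, 36 mm above the foot; z up. On top a block of two fixed jaws, 45 (x) by 34 mm (y), 8 to 36 mm above the point, to be gripped across y; a thin screw sticks out at both ends along x.
- pad_mid (a point): Middle of the top face of a square cork pad, 130 x 130 x 6 mm, fixed on the bench; x and y along its sides, z up.
- jar: Bystander: amber glass jar with steel lid, 60 mm in diameter, 75 mm high; origin at the centre of its underside.
- handpiece_mid (a point): Bystander: black motor handpiece, 160 mm long, 30 mm thick, lying on the bench along its x; the point is its centre.
- hammer: Bystander: small hammer, lying on the bench along its x, handle to -x, head at +x (90 mm wide), 260 mm long in all, 26 mm high; origin at the middle of its length, on the bench.
- box_a_mid (a point): Closed white plastic ring box, 50 mm (x) by 62 mm (y) by 40 mm high, about 90 g, standing loose on the tray floor somewhere between fence and opposite wall, its y roughly square to the fence; one of three alike. The point is its centre, half-way up: when flush at the fence it lies at y = 31 mm, z = 20 mm in the fence_mid frame.
- box_b_mid (a point): Closed white plastic ring box, 50 mm (x) by 62 mm (y) by 40 mm high, about 90 g, standing loose on the tray floor somewhere between fence and opposite wall, its y roughly square to the fence; one of three alike. The point is its centre, half-way up: when flush at the fence it lies at y = 31 mm, z = 20 mm in the fence_mid frame.
- box_c_mid (a point): Closed white plastic ring box, 50 mm (x) by 62 mm (y) by 40 mm high, about 90 g, standing loose on the tray floor somewhere between fence and opposite wall, its y roughly square to the fence; one of three alike. The point is its centre, half-way up: when flush at the fence it lies at y = 31 mm, z = 20 mm in the fence_mid frame.
There are look-alikes about, which are no part of the job. What is shaped like the part that bears vise_mid but pink, red or yellow is not meant.

How it is judged (in metres and radians):
On the way, in this order (a step that is already met when the one before it is completed fails the run):
1. the vise stands upright on the cork pad, let go, while the tray is still flat (x of vise_mid in the frame of pad_mid between -0.042 and 0.042 m and y of vise_mid in the frame of pad_mid between -0.042 and 0.042 m and z of vise_mid in the frame of pad_mid between 0.03 and 0.041 m and angle between vise_mid's own z axis and vertical below 0.1 rad and value of joint tray below 0.05 rad and contact force between vise and the fingers below 0.1 N), for 0.2 s.
2. with the tray tilted, all three boxes lie against the fence (value of joint tray above 0.2 rad and y of box_a_mid in the frame of fence_mid between 0.026 and 0.037 m and z of box_a_mid in the frame of fence_mid between 0.012 and 0.028 m and angle between the y axis of each of box_a_mid, box_b_mid, box_c_mid and the y axis of fence_mid, either way round below 0.15 rad and y of box_b_mid in the frame of fence_mid between 0.026 and 0.037 m and z of box_b_mid in the frame of fence_mid between 0.012 and 0.028 m and y of box_c_mid in the frame of fence_mid between 0.026 and 0.037 m and z of box_c_mid in the frame of fence_mid between 0.012 and 0.028 m), for 0.2 s.
At the end, for the whole second after the job is handed in: The tray lies flat (tilt under 0.03 rad), all three ring boxes stand on its floor in one row, each against the fence (gap under 6 mm) and square to it (under 0.1 rad), and the vise stands upright (under 0.1 rad) on the cork pad with its centre within 42 mm of the pad's centre along each side (value of joint tray below 0.03 rad and y of box_a_mid in the frame of fence_mid between 0.026 and 0.037 m and z of box_a_mid in the frame of fence_mid between 0.012 and 0.028 m and angle between the y axis of each of box_a_mid, box_b_mid, box_c_mid and the y axis of fence_mid, either way round below 0.1 rad and y of box_b_mid in the frame of fence_mid between 0.026 and 0.037 m and z of box_b_mid in the frame of fence_mid between 0.012 and 0.028 m and y of box_c_mid in the frame of fence_mid between 0.026 and 0.037 m and z of box_c_mid in the frame of fence_mid between 0.012 and 0.028 m and x of vise_mid in the frame of pad_mid between -0.042 and 0.042 m and y of vise_mid in the frame of pad_mid between -0.042 and 0.042 m and z of vise_mid in the frame of pad_mid between 0.03 and 0.041 m and angle between vise_mid's own z axis and vertical below 0.1 rad); the robot touches nothing.
It fails at once if the tray is tilted before the vise is on the pad (value of joint tray above 0.12 rad and horizontal distance between vise_mid and pad_mid above 0.08 m).
It fails at once if the tray is let fall or slammed down (faster than 1.5 rad/s) (velocity of joint tray below -1.5 rad/s).
It fails at once if the vise is dropped: let go with its foot over 15 mm above the pad (contact force between vise and the fingers below 0.05 N and horizontal distance between vise_mid and pad_mid below 0.09 m and z of vise_mid in the frame of pad_mid above 0.051 m).
It fails at once if the vise is tipped over (angle between vise_mid's own z axis and vertical above 0.8 rad).
It fails at once if the jar, the handpiece or the hammer is moved more than 20 mm (distance of any of jar, handpiece_mid, hammer from where it was at the start of the episode above 0.02 m).
It also fails if it takes over 56 s, if anything falls off the work surface, if the arm or the gripper's body presses on something with over 40 N, if the wrist force passes 120 N, or if a joint passes its speed limit or range.

ROBOT

A 6-joint arm with a two-finger parallel gripper is mounted at the origin on the work surface. World frame = base frame: x ahead of the robot, y to its left, z up, the work surface at z = 0. Lengths are in mm, angles in rad, forces in N, time in s.
With the tool pointing down it reaches from about 350 to 950 mm from the base axis. Payload 17.4 kg.
Tool frame: the origin (TCP) lies at the very end of the fingers, on their centre line; the grasp point (between the pads) lies 19 mm behind it; z points along the fingers, y is the line along which they close (so a half turn about z gives the same grasp; the last joint's range is limited). The gripper opens to 93 mm and grips with 3 to 60 N. Pads are 15 mm wide; open, the fingers measure 128 mm over their backs; the gripper's body (75 mm by 188 mm) begins 65 mm behind the grasp point.
Start: joints at [1.213, 0.116, 1.442, -0, 1.584, -0.038], TCP at [212.212, 640.779, 218.646] pointing down, gripper open.
Joint ranges: [-2.83, 2.83], [-0.83, 2.19], [0.07, 2.5], [-1.14, 4.28], [0.01, 3], [-2.97, 2.97]. Speed limits (rad/s): [1.89, 1.89, 2.22, 3.14, 3.14, 3.14].

INTERFACE

Orientations are given as [roll, pitch, yaw] about the fixed x, y, z axes, in that order (R = Rz(yaw) Ry(pitch) Rx(roll)).
In Python, from rig import manip, imaging gives the robot as it stands.
- The arm moves only by the tool play_rows, never from a script. Its argument "moves" is a list of rows, each an object with "xyz": the shift along the tool's x, y, z in m, a list of three; "spin": the turn about the tool's z in degrees; "claw": the opening, from -1 (shut) to 1 (fully open). In form: [{"xyz": [x, y, z], "spin": spin, "claw": claw}, ...]. A call has exactly 10 rows; each row is the pose to reach, as a shift and turn from the pose commanded when the call began, along the tool's axes at that moment; what a row does not reach only later rows make up. A row lasts 1/8 s, in which the tool goes at most 62.5 mm and 10.7 degrees, less where a joint would pass 70% of its speed; a pose out of reach is approached as far as the arm can. A call with a gripper value outside its range is refused whole. The fingers move at their own pace and stop on an object; "force" is the grip in N (left out, the last holds). Time passes only in rows, so rows that repeat a pose let the fingers close, or fill a call up. It gives the time, the measured TCP pose, the force, the opening and the grip force at its end, in the units of the state.
- manip.get_state(): the state, without advancing time (a new reading comes with each control period).
- imaging.grab_frame(name): name is "scene" or "top" or "wrist"; returns (picture, depth): 400x640x3 uint8, red, green, blue; 400x640 float32, mm along the optical axis (not along the pixel's ray), 0 where there is no reading.
- imaging.camera_params(name): a dict with "camera_matrix" (3x3 intrinsics, pixels), "k1" (the pictures are not rectified: a ray, as slopes to the right and down, at radius r is drawn at 1 + k1 r^2 times it, then the intrinsics apply), "rvec" (rotation vector, rad) and "tvec" (3), from world to camera coordinates, as OpenCV has them; the wrist camera has in their place "mount" (4x4, takes a point from camera to tool coordinates, whose origin is the TCP and whose axes are the flange's). Camera axes: x right, y down, z forward; pixel columns grow to the right and rows downward; lengths in mm; the calibration is good to about 2 mm. A picture is of the moment at which its call begins: read the wrist's pose just before it. camera_params takes no time and is no camera call.
- manip.job_done(): hands the job in; it is judged then, once.
The state is a dict: "t": time; "joints": joint angles; "joint_vel": joint speeds; "effort": joint torques, N m; "position": TCP position; "orientation": TCP orientation; "ft_force": force on the tool from outside, world axes, zero at the start; "ft_torque": the same for the moment, N m; "gripper_width": finger opening in mm; "gripper_force": force on a finger pad.
Only numpy, scipy, OpenCV 4.12 (cv2) and the standard library are available. Lean on these libraries where they do the work, as an engineer would, in place of code of your own. Each camera call takes 0.05 s, during which the arm holds its last target. There are 200 camera calls.

## Working session

There is one attempt and no reset: what is moved stays moved. The work goes in short steps, Python scripts to look and compute and a tool call to move; the robot and the scene stay as the last step left them, time stands still between calls to the robot, and variables do not carry over. Pictures are saved under pics/ and viewed, at most 10 in all, crops included, and the job is handed in when it is done.

Besides the shell and the picture viewer there is one more tool, called after "Request:" as name([rows], argument=value, ...), one row to a line, values as JSON. play_rows: Moves the arm, as the interface text tells. Its arguments: {"type":"object","properties":{"moves":{"type":"array"},"force":{"type":"number"}},"required":["moves"]}

```bash
mkdir -p pics
cat > h.py <<'E'
import numpy as np, cv2
from rig import manip, imaging
def world(name, depth=None, st=None):
    """per-pixel rays: camera origin and direction (z=1) in world"""
    p=imaging.camera_params(name); K=np.array(p["camera_matrix"],float)
    u,v=np.meshgrid(np.arange(640),np.arange(400))
    d=np.array([p["k1"],0,0,0,0],float)
    n=cv2.undistortPoints(np.stack([u,v],-1).reshape(-1,1,2).astype(float),K,d).reshape(400,640,2)
    r=np.dstack([n,np.ones((400,640))])
    if "mount" in p:
        from scipy.spatial.transform import Rotation as Ro
        T=np.eye(4);T[:3,:3]=Ro.from_euler('xyz',st["orientation"]).as_matrix();T[:3,3]=st["position"]
        T=T@np.array(p["mount"]);R=T[:3,:3];o=T[:3,3]
    else:
        Rw=cv2.Rodrigues(np.array(p["rvec"],float))[0];R=Rw.T;o=-R@np.array(p["tvec"],float).ravel()
    return o,r@R.T
def grab(name):
    st=manip.get_state(); im,d=imaging.grab_frame(name)
    o,r=world(name,st=st)
    P=o+r*d[...,None]; P[d==0]=np.nan
    return im,P,o,r
E
python3 - <<'E'
from h import *
for n in("scene","top"):
    im,P,o,r=grab(n); cv2.imwrite(f"pics/{n}0.png",im[...,::-1]); np.savez(f"{n}0.npz",im=im,P=P,o=o,r=r); print(n,o)
s=manip.get_state();print(s)
E
```

```text
scene [1199.46410505 -397.58333994 1196.21722607]
top [ 531.41131735  -35.09796147 1414.70911251]
{'t': 0.1, 'joints': array([ 1.21322132e+00,  1.16450976e-01,  1.44219586e+00, -1.18103021e-05,
        1.58405380e+00, -3.78223082e-02]), 'joint_vel': array([-0.00084682, -0.00086225, -0.00032954,  0.00060772,  0.00108816,
        0.0001686 ]), 'effort': array([ 8.39038112e-04, -7.22887444e+01, -6.23869228e+01,  7.80920684e-02,
        2.28149432e-02, -8.18336758e-06]), 'position': array([212.13064641, 640.59175729, 217.97190224]), 'orientation': array([-3.14048502e+00, -3.00954070e-05,  2.82183979e+00]), 'ft_force': array([ 0.40774695, -0.4159926 ,  0.24842731]), 'ft_torque': array([-0.01993856, -0.02001065, -0.01839659]), 'gripper_force': 0.0, 'gripper_width': 92.81958976933197}
```

View pics/scene0.png

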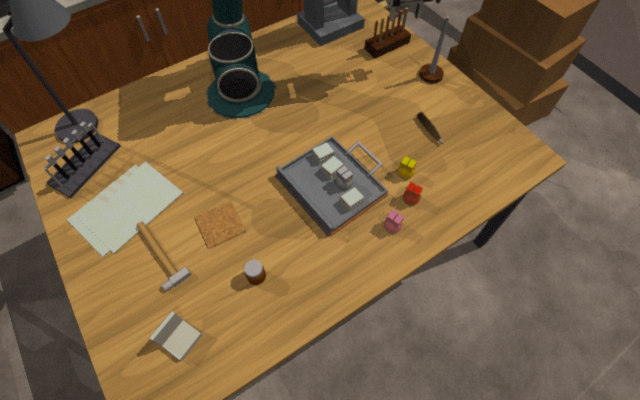

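View pics/top0.png

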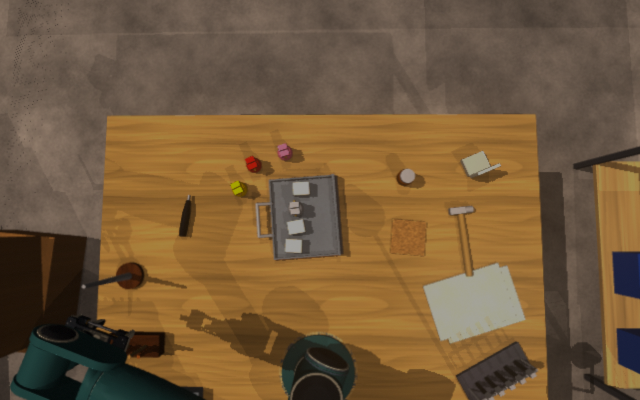

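Scene view: the tray is around (332,185). The vise in it is grey at (345,177), in line with white boxes at (323,152), (332,165) and (352,198). The cork pad is at (220,225). Look-alikes outside the tray are yellow (407,167), red (413,193) and pink (394,221). In the top view the vise is at (295,208), boxes at (301,188), (296,227) and (293,246), pad at (408,237), handle bar at (259,221) and fence on the right at about (338,217). The grey vise in the tray is the one meant. Next I'll measure and enlarge it.

Run:
```python
from h import *
D=np.load("top0.npz");im,P,o,r=[D[k] for k in("im","P","o","r")]
cv2.imwrite("pics/crop.png",cv2.resize(im[150:285,225:440],None,fx=3.6,fy=3.6,interpolation=cv2.INTER_CUBIC)[...,::-1])
H=P[...,2]; reg=np.zeros((400,640),bool);reg[165:270,248:350]=1
def rect(m,z,nm):
    Q=o+r[m]*((z-o[2])/r[m][:,2])[:,None]
    c,s,a=cv2.minAreaRect(Q[:,:2].astype(np.float32)); print(nm,m.sum(),np.round(c,1),np.round(s,1),round(a,1),"depth z",np.round(np.nanpercentile(H[m],[10,50,90]),1))
    return Q
hsv=cv2.cvtColor(im,cv2.COLOR_RGB2HSV)
# pad
m=np.zeros_like(reg);m[210:265,380:435]=1
m&=(hsv[...,2]<185)&(hsv[...,0]<15)&(hsv[...,1]>100)
n,l,st,c=cv2.connectedComponentsWithStats(m.astype(np.uint8));k=1+st[1:,4].argmax();rect(l==k,6,"pad")
# high things in tray
for lo,hi,z,nm in((52,68,60,"boxes"),(70,110,92,"vise"),):
    n,l,st,c=cv2.connectedComponentsWithStats((reg&(H>lo)&(H<hi)).astype(np.uint8))
    for k in range(1,n):
        if st[k,4]>15: print(c[k]);rect(l==k,z,nm)
# fence: z 42..58 at right
m=np.zeros_like(reg);m[170:265,325:350]=1;m&=(H>42)&(H<58);Q=rect(m,51,"fence")
m=np.zeros_like(reg);m[195:245,250:268]=1;m&=(H>33)&(H<58);Q=rect(m,50,"handle")
n,l,st,c=cv2.connectedComponentsWithStats((reg&(hsv[...,1]<60)).astype(np.uint8));k=1+st[1:,4].argmax();rect(l==k,33,"tray")
print(im[230,400],im[237,408],im[240,385])
```

```text
pad 1 [ 544.6 -364.6] [0. 0.] 0.0 depth z [4. 4. 4.]
[301.03139013 188.0896861 ]
boxes 223 [680.1  62.4] [49.4 62.1] 4.1 depth z [56.  60.  63.9]
[300.68421053 207.31578947]
boxes 19 [609.8  62. ] [29.6  7.4] 0.4 depth z [52.9 56.9 62.7]
[296.01762115 226.47577093]
boxes 227 [538.   80.3] [49.5 61.6] 9.8 depth z [56.  60.  63.6]
[293.45726496 245.49145299]
boxes 234 [468.7  88.7] [47.3 62.3] 0.2 depth z [55.9 59.6 63.3]
[251.9        166.33333333]
vise 30 [753.9 238. ] [33.  14.7] 89.9 depth z [70.7 72.4 76.6]
[294.61788618 207.5203252 ]
vise 123 [606.2  83.2] [54.1 32.5] 0.5 depth z [84.5 91.3 94.7]
fence 223 [584.2 -66.4] [300.5  10.1] 4.5 depth z [47.  51.2 54.6]
handle 164 [563.8 209.5] [129.9  41.2] 0.8 depth z [39.6 47.4 51.4]
tray 5378 [574.7  78.8] [301.7 305.2] 4.6 depth z [17.  21.8 59.1]
[162 109  50] [160 103  47] [155 109  49]
```

View pics/crop.png

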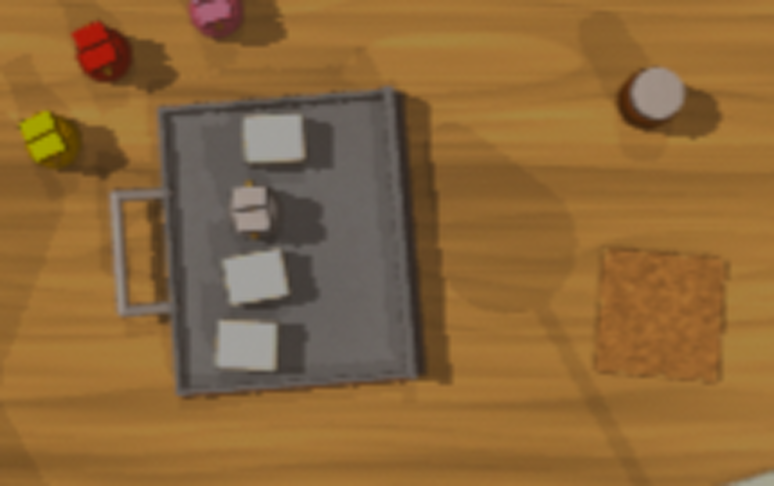

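Top crop: the vise has a grey round body and a split jaw block with its screw along x, at crop (252,209). It stands among the three white boxes in the tray, and the yellow, red and pink ones are outside, so it is the one meant. The pad corners are at crop (603,247), (727,257), (718,382) and (596,374).

Run:
```python
from h import *
D=np.load("top0.npz");im,P,o,r=[D[k] for k in("im","P","o","r")]
c=np.array([(603,247),(727,257),(718,382),(596,374)])/3.6+[225,150]-.36
q=[]
for u,v in c:
    d=cv2.remap(r.astype(np.float32),np.float32([[u]]),np.float32([[v]]),1)[0,0]
    q.append((o+d*((6-o[2])/d[2]))[:2])
q=np.array(q);print(q.round(1),q.mean(0).round(1),np.linalg.norm(q-np.roll(q,1,0),axis=1).round(1))
print(imaging.camera_params("wrist"))
D=np.load("scene0.npz");im,P,o,r=[D[k] for k in("im","P","o","r")]
for nm,(a,b,cc,d),lo,hi in(("vise",(160,195,330,360),70,110),("boxes",(140,215,300,370),55,65),("fence",(150,240,270,345),45,58)):
    m=np.zeros((400,640),bool);m[a:b,cc:d]=1;m&=(P[...,2]>lo)&(P[...,2]<hi)
    n,l,st,ce=cv2.connectedComponentsWithStats(m.astype(np.uint8))
    for k in range(1,n):
        if st[k,4]>20:
            x=P[l==k];print(nm,st[k,4],[np.round(t,1) for t in cv2.minAreaRect(x[:,:2].astype(np.float32))],np.median(x,0).round(1))
```

```text
[[ 570.2 -282. ]
 [ 559.7 -412.7]
 [ 428.8 -400.5]
 [ 436.9 -272.8]] [ 498.9 -342. ] [133.6 131.1 131.5 127.9]
{'camera_matrix': array([[286.15977328,   0.        , 320.45029872],
       [  0.        , 286.15977328, 201.41872108],
       [  0.        ,   0.        ,   1.        ]]), 'k1': -0.025033822010805288, 'mount': array([[-1.18303879e-03, -9.52949833e-01, -3.03125744e-01,
         8.46661701e+01],
       [ 9.99998895e-01, -8.54622871e-04, -1.21607871e-03,
         2.24983080e-01],
       [ 8.99803807e-04, -3.03126848e-01,  9.52949791e-01,
        -1.65915102e+02],
       [ 0.00000000e+00,  0.00000000e+00,  0.00000000e+00,
         1.00000000e+00]])}
vise 171 [array([610.4,  84.5]), array([52. , 36.2]), np.float64(4.8)] [612.2  81.7  89.7]
boxes 192 [array([469.6,  89.5]), array([61.4, 51.1]), np.float64(89.7)] [471.8  88.8  59.8]
boxes 201 [array([538.7,  81.4]), array([51.8, 63.1]), np.float64(7.3)] [539.7  81.5  59.4]
boxes 31 [array([612.3,  70.7]), array([50.7, 17.7]), np.float64(26.7)] [616.   67.4  58.6]
boxes 234 [array([681.5,  63. ]), array([50.8, 62. ]), np.float64(3.1)] [683.1  63.7  59.7]
fence 61 [array([483.4,  80.8]), array([74.1, 39.7]), np.float64(56.7)] [490.9  80.   54.6]
fence 66 [array([554.2,  73.6]), array([73.4, 35.4]), np.float64(64.8)] [552.3  61.6  55.1]
fence 287 [array([584.1, -65.4]), array([304.2,  12.9]), np.float64(4.6)] [595.3 -65.5  50.6]
fence 41 [array([609.8,  63.9]), array([42.9, 13.6]), np.float64(11.5)] [616.   63.8  50.6]
```

Request:
play_rows([
  {"xyz": [-0.05,-0.03,0],"spin": -5,"claw": 1},
  {"xyz": [-0.1,-0.06,0],"spin": -10,"claw": 1},
  {"xyz": [-0.15,-0.1,0],"spin": -15,"claw": 1},
  {"xyz": [-0.2,-0.14,0],"spin": -18,"claw": 1},
  {"xyz": [-0.25,-0.18,0],"spin": -18,"claw": 1},
  {"xyz": [-0.3,-0.22,0],"spin": -18,"claw": 1},
  {"xyz": [-0.35,-0.26,0],"spin": -18,"claw": 1},
  {"xyz": [-0.4,-0.3,0],"spin": -18,"claw": 1},
  {"xyz": [-0.45,-0.34,0],"spin": -18,"claw": 1},
  {"xyz": [-0.5,-0.38,0],"spin": -18,"claw": 1},
])

```text
t: 1.35
position: [561.4, 131.2, 218.5]
orientation: [3.142, -0.0, 3.136]
ft_force: [1.1, 0.9, 0.9]
gripper_width: 93.0
gripper_force: 0.0
```

Run:
```python
from h import *
im,P,o,r=grab("wrist"); cv2.imwrite("pics/w1.png",im[...,::-1]); np.savez("w1.npz",im=im,P=P,o=o,r=r);print(o)
H=P[...,2]
for lo,hi,nm in((84,100,"vise"),(55,65,"box")):
    n,l,st,c=cv2.connectedComponentsWithStats(((H>lo)&(H<hi)&(P[...,0]<730)&(P[...,0]>400)&(P[...,1]<200)).astype(np.uint8))
    for k in range(1,n):
        if st[k,4]>150:
            x=P[l==k];print(nm,st[k],c[k].round(),[np.round(t,1) for t in cv2.minAreaRect(x[:,:2].astype(np.float32))],np.median(x,0).round(1))
```

```text
[476.81075603 131.76763742 384.45529667]
vise [ 262  210   36   42 1178] [280. 231.] [array([605.7,  84.7]), array([45.4, 34.5]), np.float64(6.2)] [603.7  85.4  91.7]
box [ 254   78   58   50 2704] [283. 102.] [array([468.6,  90.3]), array([62.3, 50. ]), np.float64(88.3)] [467.7  90.9  59.6]
box [ 248  141   60   50 2274] [278. 165.] [array([537.7,  81.8]), array([50.2, 62.3]), np.float64(10.1)] [536.1  82.6  59.7]
box [ 246  256   50   37 1574] [271. 274.] [array([680.2,  64.1]), array([50.7, 61.7]), np.float64(3.3)] [678.4  65.2  59.8]
```

View pics/w1.png

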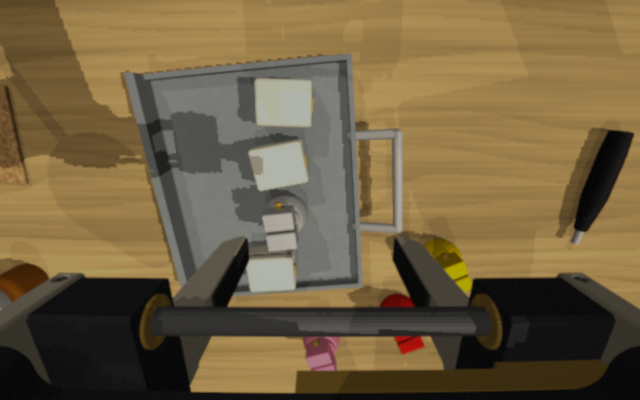

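Wrist view: the vise jaws are at (280,231) and the boxes at (283,102), (278,165) and (271,274). The wrist depth puts the vise at (605.7, 84.7) with yaw 6° and its top at 92 mm, as expected. The fingers have clear room on both sides along y.

Request:
play_rows([
  {"xyz": [-0.0223,-0.0231,0.02],"spin": -3,"claw": 1},
  {"xyz": [-0.0446,-0.0462,0.04],"spin": -6,"claw": 1},
  {"xyz": [-0.0446,-0.0462,0.07],"spin": -6,"claw": 1},
  {"xyz": [-0.0446,-0.0462,0.1],"spin": -6,"claw": 1},
  {"xyz": [-0.0446,-0.0462,0.12],"spin": -6,"claw": 1},
  {"xyz": [-0.0446,-0.0462,0.14],"spin": -6,"claw": 1},
  {"xyz": [-0.0446,-0.0462,0.155],"spin": -6,"claw": 1},
  {"xyz": [-0.0446,-0.0462,0.159],"spin": -6,"claw": 1},
  {"xyz": [-0.0446,-0.0462,0.159],"spin": -6,"claw": 0},
  {"xyz": [-0.0446,-0.0462,0.159],"spin": -6,"claw": -1},
], force=40)

```text
t: 2.65
position: [605.5, 86.7, 60.5]
orientation: [3.142, 0.001, -3.042]
ft_force: [-0.3, 0.2, -0.3]
gripper_width: 77.0
gripper_force: 0.0
```

Request:
play_rows([
  {"xyz": [0,0,0],"spin": 0,"claw": -1},
  {"xyz": [0,0,0],"spin": 0,"claw": -1},
  {"xyz": [0,0,0],"spin": 0,"claw": -1},
  {"xyz": [0,0,0],"spin": 0,"claw": -1},
  {"xyz": [0,0,0],"spin": 0,"claw": -1},
  {"xyz": [0,0,0],"spin": 0,"claw": -1},
  {"xyz": [0,0,0],"spin": 0,"claw": -1},
  {"xyz": [0,0,0],"spin": 0,"claw": -1},
  {"xyz": [0,0,0],"spin": 0,"claw": -1},
  {"xyz": [0,0,0],"spin": 0,"claw": -1},
], force=40)

```text
t: 3.9
position: [605.1, 86.6, 59.7]
orientation: [-3.141, 0.0, -3.043]
ft_force: [1.1, -3.5, 2.6]
gripper_width: 40.1
gripper_force: 40.0
```

Request:
play_rows([
  {"xyz": [0,0,0],"spin": 0,"claw": -1},
  {"xyz": [0,0,0],"spin": 0,"claw": -1},
  {"xyz": [0,0,-0.003],"spin": 0,"claw": -1},
  {"xyz": [0,0,-0.006],"spin": 0,"claw": -1},
  {"xyz": [0,0,-0.01],"spin": 0,"claw": -1},
  {"xyz": [0,0,-0.015],"spin": 0,"claw": -1},
  {"xyz": [0,0,-0.02],"spin": 0,"claw": -1},
  {"xyz": [0,0,-0.025],"spin": 0,"claw": -1},
  {"xyz": [0,0,-0.03],"spin": 0,"claw": -1},
  {"xyz": [0,0,-0.03],"spin": 0,"claw": -1},
], force=50)

```text
t: 5.15
position: [605.3, 86.7, 90.2]
orientation: [-3.142, 0.001, -3.043]
ft_force: [0.0, 0.3, -9.5]
gripper_width: 39.7
gripper_force: 50.0
```

Run:
```python
from h import *
im,P,o,r=grab("wrist"); cv2.imwrite("pics/w2.png",im[...,::-1])
s=manip.get_state();print(s["ft_force"],s["ft_torque"],s["gripper_width"],s["gripper_force"])
im,P,o,r=grab("scene"); cv2.imwrite("pics/s2.png",cv2.resize(im[110:240,250:430],None,fx=4,fy=4)[...,::-1])
```

```text
[ 0.58809666 -1.1509303  -8.94853567] [0.03077606 0.0086704  0.03537954] 40.222901649949215 49.99550521373749
```

View pics/w2.png

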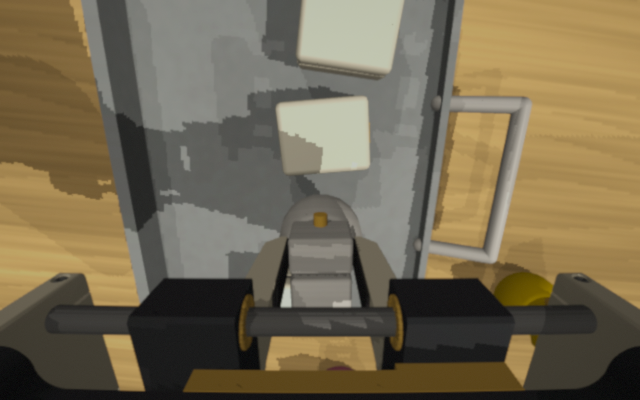

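The vise is held upright and clear of the floor, with about 9 N of load. Box at (323,135), tray handle at (515,180). Now I'll carry it to the pad.

Request:
play_rows([
  {"xyz": [0,0,-0.025],"spin": 0,"claw": -1},
  {"xyz": [0,0,-0.05],"spin": 0,"claw": -1},
  {"xyz": [0.0074,-0.0208,-0.06],"spin": 0,"claw": -1},
  {"xyz": [0.0192,-0.0541,-0.06],"spin": 0,"claw": -1},
  {"xyz": [0.034,-0.0957,-0.06],"spin": 0,"claw": -1},
  {"xyz": [0.0488,-0.1373,-0.06],"spin": 0,"claw": -1},
  {"xyz": [0.0636,-0.179,-0.06],"spin": 0,"claw": -1},
  {"xyz": [0.0784,-0.2206,-0.06],"spin": 0,"claw": -1},
  {"xyz": [0.0932,-0.2622,-0.06],"spin": 0,"claw": -1},
  {"xyz": [0.108,-0.3038,-0.06],"spin": 0,"claw": -1},
], force=50)

```text
t: 6.5
position: [526.3, -228.2, 149.1]
orientation: [3.141, -0.001, -3.043]
ft_force: [0.8, 0.2, -7.8]
gripper_width: 39.7
gripper_force: 50.0
```

Request:
play_rows([
  {"xyz": [0.0148,-0.0416,0],"spin": 0,"claw": -1},
  {"xyz": [0.0252,-0.0716,0],"spin": 0,"claw": -1},
  {"xyz": [0.0333,-0.0936,0],"spin": 0,"claw": -1},
  {"xyz": [0.0379,-0.1064,0],"spin": 0,"claw": -1},
  {"xyz": [0.04,-0.1124,0],"spin": 0,"claw": -1},
  {"xyz": [0.04,-0.1124,0.02],"spin": 0,"claw": -1},
  {"xyz": [0.04,-0.1124,0.04],"spin": 0,"claw": -1},
  {"xyz": [0.04,-0.1124,0.06],"spin": 0,"claw": -1},
  {"xyz": [0.04,-0.1124,0.07],"spin": 0,"claw": -1},
  {"xyz": [0.04,-0.1124,0.07],"spin": 0,"claw": -1},
], force=50)

```text
t: 7.75
position: [498.7, -341.8, 78.7]
orientation: [3.141, -0.001, -3.042]
ft_force: [-0.3, -0.0, -8.6]
gripper_width: 39.7
gripper_force: 50.0
```

Run:
```python
from h import *
im,P,o,r=grab("wrist"); cv2.imwrite("pics/w3.png",im[...,::-1]); np.savez("w3.npz",im=im,P=P,o=o,r=r)
print(manip.get_state())
```

```text
{'t': 7.8, 'joints': array([-6.43050162e-01,  3.70156366e-02,  1.75406902e+00, -3.24804564e-05,
        1.35063237e+00, -2.31302571e+00]), 'joint_vel': array([-0.00283223, -0.01010486, -0.01404983, -0.00020691,  0.00496814,
       -0.00010908]), 'effort': array([ 8.96289968e-02, -6.53580093e+01, -6.20478487e+01, -5.53598790e-02,
       -1.85148680e-02,  1.85380042e-03]), 'position': array([ 499.04690864, -342.0814187 ,   79.65281138]), 'orientation': array([ 3.14153194e+00, -1.13083878e-04, -3.04240633e+00]), 'ft_force': array([-1.18598219, -0.11443133, -7.84177106]), 'ft_torque': array([ 0.01738389, -0.03228142, -0.00332376]), 'gripper_force': 49.99615967273712, 'gripper_width': 39.848593817191485}
```

View pics/w3.png

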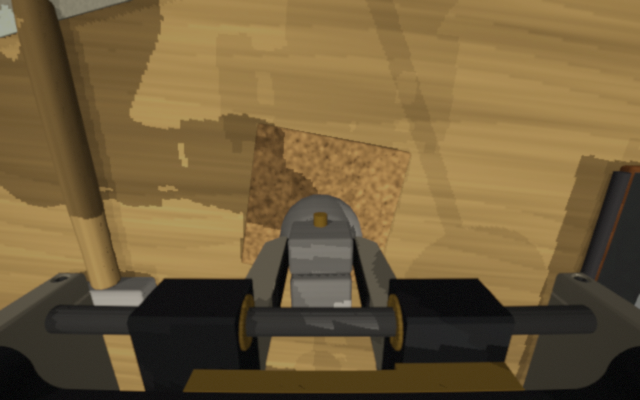

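The vise hangs upright over the pad. Pad corners are at (262,124), (410,152) and (243,262), and the hammer head is at (125,290) on the left. I'll check the centring numerically.

Run:
```python
from h import *
D=np.load("w3.npz");P,o,r=[D[k] for k in("P","o","r")]
f=lambda u,v,z:(o+r[v,u]*((z-o[2])/r[v,u][2]))[:2].round(1)
print([f(u,v,6) for u,v in((262,124),(410,152),(243,262))],(f(410,152,6)+f(243,262,6))/2, "hammer",P[288,150].round(),P[290,125].round())
```

```text
[array([ 429.2, -396.2]), array([ 439.7, -272.9]), array([ 556.5, -409.4])] [ 498.1  -341.15] hammer [ 591. -497.   11.] [ 586. -512.   24.]
```

Request:
play_rows([
  {"xyz": [0,0,0.008],"spin": 0,"claw": -1},
  {"xyz": [0,0,0.016],"spin": 0,"claw": -1},
  {"xyz": [0,0,0.022],"spin": 0,"claw": -1},
  {"xyz": [0,0,0.026],"spin": 0,"claw": -1},
  {"xyz": [0,0,0.028],"spin": 0,"claw": -1},
  {"xyz": [0,0,0.03],"spin": 0,"claw": -1},
  {"xyz": [0,0,0.031],"spin": 0,"claw": -1},
  {"xyz": [0,0,0.032],"spin": 0,"claw": -1},
  {"xyz": [0,0,0.0325],"spin": 0,"claw": -1},
  {"xyz": [0,0,0.0325],"spin": 0,"claw": -1},
])

```text
t: 9.05
position: [498.9, -342.1, 47.1]
orientation: [3.142, -0.0, -3.043]
ft_force: [-0.0, 0.6, -8.9]
gripper_width: 39.7
gripper_force: 50.0
```

Still carrying the full weight, so I'll go down another 2 mm.

Request:
play_rows([
  {"xyz": [0,0,0.0003],"spin": 0,"claw": -1},
  {"xyz": [0,0,0.0006],"spin": 0,"claw": -1},
  {"xyz": [0,0,0.0009],"spin": 0,"claw": -1},
  {"xyz": [0,0,0.0012],"spin": 0,"claw": -1},
  {"xyz": [0,0,0.0014],"spin": 0,"claw": -1},
  {"xyz": [0,0,0.0016],"spin": 0,"claw": -1},
  {"xyz": [0,0,0.0018],"spin": 0,"claw": -1},
  {"xyz": [0,0,0.002],"spin": 0,"claw": -1},
  {"xyz": [0,0,0.002],"spin": 0,"claw": -1},
  {"xyz": [0,0,0.002],"spin": 0,"claw": -1},
])

```text
t: 10.3
position: [499.1, -342.2, 45.8]
orientation: [-3.141, 0.0, -3.043]
ft_force: [-4.8, 2.9, 3.7]
gripper_width: 40.1
gripper_force: 50.0
```

Contact. I'll release and retreat upward.

Request:
play_rows([
  {"xyz": [0,0,0],"spin": 0,"claw": 0.1},
  {"xyz": [0,0,0],"spin": 0,"claw": 0.3},
  {"xyz": [0,0,0],"spin": 0,"claw": 0.5},
  {"xyz": [0,0,0],"spin": 0,"claw": 0.5},
  {"xyz": [0,0,0],"spin": 0,"claw": 0.5},
  {"xyz": [0,0,-0.01],"spin": 0,"claw": 0.5},
  {"xyz": [0,0,-0.03],"spin": 0,"claw": 0.5},
  {"xyz": [0,0,-0.06],"spin": 0,"claw": 0.5},
  {"xyz": [0,0,-0.1],"spin": 0,"claw": 0.5},
  {"xyz": [0,0,-0.15],"spin": 0,"claw": 0.5},
])

```text
t: 11.55
position: [498.7, -341.9, 197.6]
orientation: [-3.142, 0.0, -3.043]
ft_force: [1.1, -0.5, -0.1]
gripper_width: 69.6
gripper_force: 0.0
```

Run:
```python
from h import *
im,P,o,r=grab("wrist"); s=manip.get_state();print(s["t"],s["position"],s["gripper_width"])
H=P[...,2];m=(H>65)&(H<90)&(np.hypot(P[...,0]-499,P[...,1]+342)<60)
x=P[m];print(m.sum(),cv2.minAreaRect(x[:,:2].astype(np.float32)),np.median(x,0),x[:,2].std())
im,P,o,r=grab("top");np.savez("top1.npz",im=im,P=P,o=o,r=r);H=P[...,2]
m=(H>65)&(H<90)&(np.hypot(P[...,0]-499,P[...,1]+342)<60);x=P[m];print(m.sum(),np.median(x,0) if m.any() else "")
reg=np.zeros(H.shape,bool);reg[165:270,248:350]=1
n,l,st,c=cv2.connectedComponentsWithStats((reg&(H>52)&(H<68)).astype(np.uint8))
for k in range(1,n):
    if st[k,4]>60:print(cv2.minAreaRect(P[l==k][:,:2].astype(np.float32)))
m=np.zeros(H.shape,bool);m[195:245,250:268]=1;m&=(H>36)&(H<60);x=P[m];bar=x[x[:,1]>215];print(len(bar),bar.mean(0),np.percentile(bar,[2,98],axis=0))
```

```text
11.6 [ 500.1327614  -342.96678963  205.62350833] 69.75790908007944
1401 ((499.4268798828125, -342.3168640136719), (45.26919937133789, 33.85087585449219), 6.614405632019043) [ 497.89959365 -342.38399169   77.62482427] 2.7758041844942354
0 
((680.3860473632812, 62.785545349121094), (49.131385803222656, 62.334693908691406), 4.638625144958496)
((538.0538330078125, 80.7493896484375), (49.768272399902344, 61.64955520629883), 10.183879852294922)
((468.5981750488281, 89.14124298095703), (47.72715377807617, 62.93925094604492), 0.30971914529800415)
109 [568.73911209 223.25626068  48.42830695] [[502.70808836 215.89185603  42.53458558]
 [625.42735722 231.27054096  55.06639304]]
```

The vise stands at (499.4, -342.3), within 1 mm of the pad centre, and its top is at the right height. Moving to above the handle.

Request:
play_rows([
  {"xyz": [-0.006,0.03,0],"spin": 1,"claw": 0.5},
  {"xyz": [-0.018,0.085,0],"spin": 1,"claw": 0.3},
  {"xyz": [-0.03,0.143,0],"spin": 1,"claw": 0.1},
  {"xyz": [-0.042,0.2,0],"spin": 1,"claw": -0.2},
  {"xyz": [-0.054,0.257,0],"spin": 1,"claw": -0.2},
  {"xyz": [-0.066,0.314,0],"spin": 1,"claw": -0.2},
  {"xyz": [-0.078,0.371,0],"spin": 1,"claw": -0.2},
  {"xyz": [-0.09,0.428,0],"spin": 1,"claw": -0.2},
  {"xyz": [-0.102,0.485,0],"spin": 1,"claw": -0.2},
  {"xyz": [-0.112,0.53,0],"spin": 1,"claw": -0.2},
])

```text
t: 12.9
position: [557.8, 198.7, 196.2]
orientation: [3.141, 0.001, -3.059]
ft_force: [0.5, -0.4, 0.1]
gripper_width: 37.4
gripper_force: 0.0
```

Run:
```python
from h import *
im,P,o,r=grab("wrist"); cv2.imwrite("pics/w4.png",im[...,::-1]); s=manip.get_state();print(s["position"],s["orientation"],s["gripper_width"])
np.savez("w4.npz",im=im,P=P,o=o,r=r)
H=P[...,2];v=np.array([-.0793,.9969]);u=np.array([.9969,.0793]);F=np.array([583.8,-61.4])
Q=(P[...,:2]-F);y=Q@v;x=Q@u
m=(y>262)&(y<310)&(np.abs(x)<45)&(H>40)&(H<56);print(m.sum(),np.median(H[m]),np.percentile(y[m],[5,50,95]),np.polyfit(x[m],y[m],1))
m=(y>262)&(y<310)&(np.abs(x)<90)&(H>34)&(H<56);print(x[m].min(),x[m].max())
```

```text
[557.92289406 202.39303671 195.82472645] [ 3.13976806e+00  7.27078982e-04 -3.05756542e+00] 37.246577476861184
786 48.90530068778122 [281.69430659 286.73560127 292.31308758] [-5.45762410e-04  2.86822314e+02]
-65.03020694008883 66.69229065603606
```

View pics/w4.png

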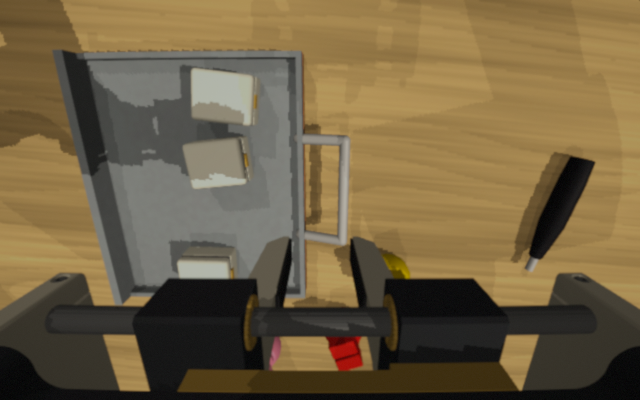

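Wrist view: the bar runs along (345,140)–(342,240), the tray is flat and the boxes haven't moved. The bar measures y = 286.8 mm in the fence frame, against 286 given. Descending over the bar.

Request:
play_rows([
  {"xyz": [-0.0051,0.014,0],"spin": 0,"claw": -0.2},
  {"xyz": [-0.0051,0.0276,0.01],"spin": 0,"claw": -0.2},
  {"xyz": [-0.0051,0.0276,0.04],"spin": 0,"claw": -0.2},
  {"xyz": [-0.0051,0.0276,0.07],"spin": 0,"claw": -0.2},
  {"xyz": [-0.0051,0.0276,0.1],"spin": 0,"claw": -0.2},
  {"xyz": [-0.0051,0.0276,0.12],"spin": 0,"claw": -0.2},
  {"xyz": [-0.0051,0.0276,0.13],"spin": 0,"claw": -0.2},
  {"xyz": [-0.0051,0.0276,0.13],"spin": 0,"claw": -0.2},
  {"xyz": [-0.0051,0.0276,0.13],"spin": 0,"claw": -0.2},
  {"xyz": [-0.0051,0.0276,0.13],"spin": 0,"claw": -0.2},
])

```text
t: 14.2
position: [561.2, 224.5, 66.1]
orientation: [3.141, 0.001, -3.06]
ft_force: [-0.4, -0.8, -0.1]
gripper_width: 37.0
gripper_force: 0.0
```

Request:
play_rows([
  {"xyz": [0,0,0.01],"spin": 0,"claw": -0.2},
  {"xyz": [0,0,0.02],"spin": 0,"claw": -0.2},
  {"xyz": [0,0,0.03],"spin": 0,"claw": -0.2},
  {"xyz": [0,0,0.038],"spin": 0,"claw": -0.2},
  {"xyz": [0,0,0.041],"spin": 0,"claw": -0.2},
  {"xyz": [0,0,0.041],"spin": 0,"claw": -0.5},
  {"xyz": [0,0,0.041],"spin": 0,"claw": -1},
  {"xyz": [0,0,0.041],"spin": 0,"claw": -1},
  {"xyz": [0,0,0.041],"spin": 0,"claw": -1},
  {"xyz": [0,0,0.041],"spin": 0,"claw": -1},
], force=25)

```text
t: 15.45
position: [560.9, 225.0, 24.5]
orientation: [3.14, 0.001, -3.06]
ft_force: [0.3, 5.8, -1.0]
gripper_width: 11.2
gripper_force: 25.0
```

Run:
```python
import numpy as np
f=lambda t:np.array([302*np.cos(t)-30*np.sin(t)-302,302*np.sin(t)+30*np.cos(t)-30])
for t in np.arange(0,.72,.03): print(round(t,2),(f(t)/1000).round(4))
```

```text
0.0 [0. 0.]
0.03 [-0.001  0.009]
0.06 [-0.0023  0.0181]
0.09 [-0.0039  0.027 ]
0.12 [-0.0058  0.0359]
0.15 [-0.0079  0.0448]
0.18 [-0.0103  0.0536]
0.21 [-0.0129  0.0623]
0.24 [-0.0158  0.0709]
0.27 [-0.0189  0.0795]
0.3 [-0.0224  0.0879]
0.33 [-0.026   0.0962]
0.36 [-0.0299  0.1045]
0.39 [-0.0341  0.1126]
0.42 [-0.0385  0.1205]
0.45 [-0.0431  0.1284]
0.48 [-0.048   0.1361]
0.51 [-0.0531  0.1436]
0.54 [-0.0584  0.151 ]
0.57 [-0.0639  0.1582]
0.6 [-0.0697  0.1653]
0.63 [-0.0757  0.1722]
0.66 [-0.0818  0.1789]
0.69 [-0.0882  0.1854]
```

Gripped: the opening reads 11 mm on the 12 mm bar. Now raising along the arc, first to 0.30 rad.

Request:
play_rows([
  {"xyz": [0,-0.001,-0.009],"spin": 0,"claw": -1},
  {"xyz": [0,-0.0023,-0.0181],"spin": 0,"claw": -1},
  {"xyz": [0,-0.0039,-0.027],"spin": 0,"claw": -1},
  {"xyz": [0,-0.0058,-0.0359],"spin": 0,"claw": -1},
  {"xyz": [0,-0.0079,-0.0448],"spin": 0,"claw": -1},
  {"xyz": [0,-0.0103,-0.0536],"spin": 0,"claw": -1},
  {"xyz": [0,-0.0129,-0.0623],"spin": 0,"claw": -1},
  {"xyz": [0,-0.0158,-0.0709],"spin": 0,"claw": -1},
  {"xyz": [0,-0.0189,-0.0795],"spin": 0,"claw": -1},
  {"xyz": [0,-0.0224,-0.0879],"spin": 0,"claw": -1},
], force=25)

```text
t: 16.7
position: [562.6, 203.2, 112.7]
orientation: [3.139, 0.001, -3.059]
ft_force: [0.4, 10.5, -0.9]
gripper_width: 11.2
gripper_force: 25.0
```

Request:
play_rows([
  {"xyz": [0,-0.0018,-0.0042],"spin": 0,"claw": -1},
  {"xyz": [0,-0.0036,-0.0083],"spin": 0,"claw": -1},
  {"xyz": [0,-0.0055,-0.0125],"spin": 0,"claw": -1},
  {"xyz": [0,-0.0075,-0.0166],"spin": 0,"claw": -1},
  {"xyz": [0,-0.0096,-0.0206],"spin": 0,"claw": -1},
  {"xyz": [0,-0.0117,-0.0247],"spin": 0,"claw": -1},
  {"xyz": [0,-0.0139,-0.0287],"spin": 0,"claw": -1},
  {"xyz": [0,-0.0161,-0.0326],"spin": 0,"claw": -1},
  {"xyz": [0,-0.0184,-0.0366],"spin": 0,"claw": -1},
  {"xyz": [0,-0.0207,-0.0405],"spin": 0,"claw": -1},
], force=25)

```text
t: 17.95
position: [564.3, 183.0, 153.6]
orientation: [3.138, 0.001, -3.059]
ft_force: [-2.6, 12.9, 3.9]
gripper_width: 11.3
gripper_force: 25.0
```

```bash
cat > chk.py <<'E'
from h import *
import sys
def boxes(t,cam):
    im,P,o,r=grab(cam)
    v=np.array([-.0793,.9969]);u=np.array([.9969,.0793]);F=np.array([583.8,-61.4])
    Q=P[...,:2]-F;x=Q@u;a=Q@v+16;b=P[...,2]-14
    y=a*np.cos(t)+b*np.sin(t)-16; z=-a*np.sin(t)+b*np.cos(t)-6
    fl=(np.abs(x)<135)&(y>100)&(y<215);print(cam,"floor z",np.nanpercentile(z[fl],[20,50]).round(1))
    m=((np.abs(x)<160)&(y>-5)&(y<225)&(z>34)&(z<46)).astype(np.uint8)
    n,l,st,c=cv2.connectedComponentsWithStats(m)
    for k in range(1,n):
        if st[k,4]>60:
            R=cv2.minAreaRect(np.c_[x[l==k],y[l==k]].astype(np.float32));print(st[k,4],[np.round(q,1) for q in R],"z",np.median(z[l==k]).round(1))
    return im
if __name__=="__main__":
    s=manip.get_state();print(s["t"],s["position"],s["ft_force"])
    for cam in("top","scene"):
        im=boxes(float(sys.argv[1]),cam)
        if cam=="scene":cv2.imwrite(f"pics/{sys.argv[2]}.png",cv2.resize(im[100:250,250:450],None,fx=4,fy=4)[...,::-1])
E
python3 chk.py 0.45 s5
```

```text
17.95 [564.29021278 183.00155336 153.57223822] [-2.5566582  12.92161806  3.88137113]
top floor z [-3.2 -0.8]
213 [array([105.2,  30.3]), array([67.3, 48.7]), np.float64(89.0)] z 39.6
209 [array([-32.5,  31.1]), array([65.3, 51.3]), np.float64(86.7)] z 39.8
209 [array([-104.6,   31.4]), array([64.2, 49.7]), np.float64(89.0)] z 39.8
scene floor z [-4.1 -1.7]
234 [array([-103.7,   32.9]), array([61.5, 51.8]), np.float64(88.1)] z 38.4
244 [array([-31. ,  31.4]), array([64.8, 51.1]), np.float64(89.7)] z 38.4
268 [array([106.8,  32.3]), array([62.8, 51. ]), np.float64(87.4)] z 38.5
```

View pics/s5.png

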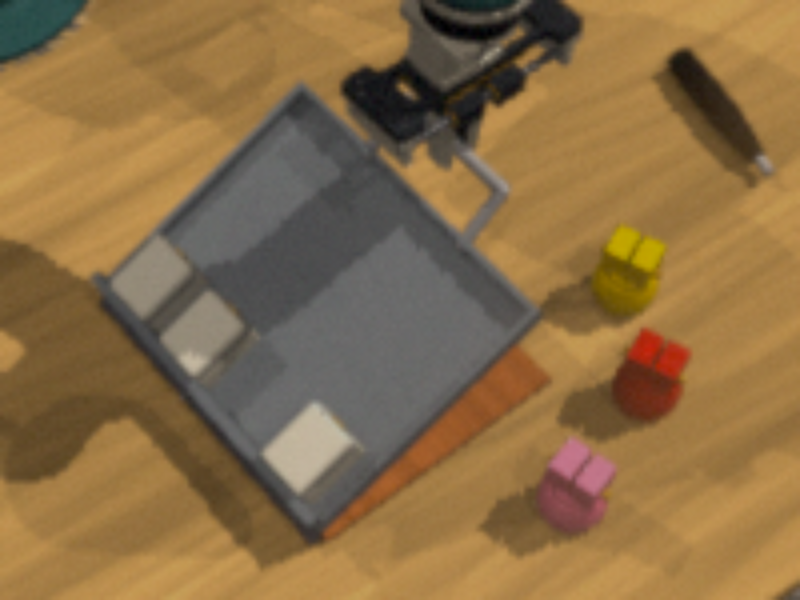

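All three boxes are down at the fence, at (150,275), (205,330) and (310,450) in the crop, nearly square. I'll raise a little more to seat them, hold, then lower slowly.

Request:
play_rows([
  {"xyz": [0,-0.0049,-0.0077],"spin": 0,"claw": -1},
  {"xyz": [0,-0.01,-0.0152],"spin": 0,"claw": -1},
  {"xyz": [0,-0.0153,-0.0226],"spin": 0,"claw": -1},
  {"xyz": [0,-0.0153,-0.0226],"spin": 0,"claw": -1},
  {"xyz": [0,-0.0153,-0.0226],"spin": 0,"claw": -1},
  {"xyz": [0,-0.0153,-0.0226],"spin": 0,"claw": -1},
  {"xyz": [0,-0.0153,-0.0226],"spin": 0,"claw": -1},
  {"xyz": [0,-0.01,-0.0152],"spin": 0,"claw": -1},
  {"xyz": [0,-0.0049,-0.0077],"spin": 0,"claw": -1},
  {"xyz": [0,0,0],"spin": 0,"claw": -1},
])

```text
t: 19.3
position: [564.3, 183.2, 153.5]
orientation: [3.138, 0.002, -3.059]
ft_force: [-2.6, 12.8, 3.5]
gripper_width: 11.0
gripper_force: 25.0
```

```bash
python3 chk.py 0.45 s6
```

```text
19.3 [564.32513583 183.24161479 153.50914721] [-2.60108064 12.82429638  3.53616587]
top floor z [-3.4 -1.1]
206 [array([105.2,  33.5]), array([62.7, 48.8]), np.float64(89.2)] z 39.6
206 [array([-33.2,  30. ]), array([49.5, 68.8]), np.float64(1.0)] z 39.4
211 [array([-105.3,   33.4]), array([64.3, 51.6]), np.float64(87.0)] z 39.3
scene floor z [-5.4 -3.1]
223 [array([-101.6,   33.2]), array([61.7, 49.4]), np.float64(89.0)] z 38.1
239 [array([-31.4,  32.9]), array([49.4, 61.7]), np.float64(0.1)] z 38.6
275 [array([106.8,  32.9]), array([61.8, 50.4]), np.float64(89.8)] z 38.4
```

Request:
play_rows([
  {"xyz": [0,0.0046,0.0079],"spin": 0,"claw": -1},
  {"xyz": [0,0.009,0.0158],"spin": 0,"claw": -1},
  {"xyz": [0,0.0132,0.0239],"spin": 0,"claw": -1},
  {"xyz": [0,0.0171,0.0322],"spin": 0,"claw": -1},
  {"xyz": [0,0.0207,0.0405],"spin": 0,"claw": -1},
  {"xyz": [0,0.0242,0.0489],"spin": 0,"claw": -1},
  {"xyz": [0,0.0273,0.0575],"spin": 0,"claw": -1},
  {"xyz": [0,0.0302,0.0661],"spin": 0,"claw": -1},
  {"xyz": [0,0.0328,0.0748],"spin": 0,"claw": -1},
  {"xyz": [0,0.0352,0.0836],"spin": 0,"claw": -1},
])

```text
t: 20.65
position: [561.5, 217.5, 69.1]
orientation: [3.14, 0.001, -3.06]
ft_force: [0.3, 7.7, -0.0]
gripper_width: 11.2
gripper_force: 25.0
```

Request:
play_rows([
  {"xyz": [0,0.0021,0.0089],"spin": 0,"claw": -1},
  {"xyz": [0,0.004,0.0178],"spin": 0,"claw": -1},
  {"xyz": [0,0.0051,0.0237],"spin": 0,"claw": -1},
  {"xyz": [0,0.0061,0.0297],"spin": 0,"claw": -1},
  {"xyz": [0,0.0067,0.0342],"spin": 0,"claw": -1},
  {"xyz": [0,0.0071,0.0376],"spin": 0,"claw": -1},
  {"xyz": [0,0.0074,0.0405],"spin": 0,"claw": -1},
  {"xyz": [0,0.0077,0.043],"spin": 0,"claw": -1},
  {"xyz": [0,0.0078,0.044],"spin": 0,"claw": -1},
  {"xyz": [0,0.0078,0.044],"spin": 0,"claw": -1},
])

```text
t: 21.9
position: [560.9, 225.0, 25.1]
orientation: [3.14, 0.001, -3.06]
ft_force: [1.2, 7.5, -2.4]
gripper_width: 11.0
gripper_force: 25.0
```

```bash
python3 chk.py 0.0 s7
```

```text
21.9 [560.9341017  224.99770464  25.10210565] [ 1.17593574  7.5436973  -2.44815527]
top floor z [-1.3  1.9]
224 [array([101.3,  27.1]), array([66.8, 56. ]), np.float64(85.6)] z 39.9
214 [array([-33. ,  29.2]), array([64. , 49.9]), np.float64(90.0)] z 39.9
227 [array([-104.4,   29. ]), array([49.5, 66. ]), np.float64(0.3)] z 39.7
scene floor z [-1.1  2.5]
226 [array([-103.5,   29.1]), array([52.2, 66. ]), np.float64(3.0)] z 39.8
231 [array([-32.8,  30.8]), array([63.5, 51.9]), np.float64(87.7)] z 39.3
265 [array([107.1,  31.7]), array([50.1, 62. ]), np.float64(1.4)] z 39.3
```

Request:
play_rows([
  {"xyz": [0,0,0.0006],"spin": 0,"claw": -1},
  {"xyz": [0,0,0.0008],"spin": 0,"claw": -1},
  {"xyz": [0,0,0.0008],"spin": 0,"claw": -0.5},
  {"xyz": [0,0,0.0008],"spin": 0,"claw": -0.2},
  {"xyz": [0,0,0.0008],"spin": 0,"claw": -0.2},
  {"xyz": [0,0,0.0008],"spin": 0,"claw": -0.2},
  {"xyz": [0,0,-0.02],"spin": 0,"claw": -0.2},
  {"xyz": [0,0,-0.06],"spin": 0,"claw": -0.2},
  {"xyz": [0,0,-0.1],"spin": 0,"claw": -0.2},
  {"xyz": [0,0,-0.15],"spin": 0,"claw": -0.2},
])

```text
t: 23.25
position: [560.5, 224.0, 177.4]
orientation: [3.142, 0.0, -3.06]
ft_force: [0.6, -0.4, -0.1]
gripper_width: 37.4
gripper_force: 0.0
```

Request:
play_rows([
  {"xyz": [0.0,0.03,-0.02],"spin": 0,"claw": -0.2},
  {"xyz": [0.0,0.07,-0.04],"spin": 0,"claw": -0.2},
  {"xyz": [0.0,0.1,-0.05],"spin": 0,"claw": -0.2},
  {"xyz": [0.0,0.1,-0.05],"spin": 0,"claw": -0.2},
  {"xyz": [0.0,0.1,-0.05],"spin": 0,"claw": -0.2},
  {"xyz": [0.0,0.1,-0.05],"spin": 0,"claw": -0.2},
  {"xyz": [0.0,0.1,-0.05],"spin": 0,"claw": -0.2},
  {"xyz": [0.0,0.1,-0.05],"spin": 0,"claw": -0.2},
  {"xyz": [0.0,0.1,-0.05],"spin": 0,"claw": -0.2},
  {"xyz": [0.0,0.1,-0.05],"spin": 0,"claw": -0.2},
])

```text
t: 24.5
position: [552.7, 323.8, 224.9]
orientation: [-3.142, -0.0, -3.06]
ft_force: [0.3, -0.5, 0.1]
gripper_width: 37.1
gripper_force: 0.0
```

```bash
python3 chk.py 0.0 s8
python3 - <<'E'
from h import *
im,P,o,r=grab("top");cv2.imwrite("pics/t8.png",cv2.resize(im[130:290,170:490],None,fx=2.5,fy=2.5)[...,::-1])
H=P[...,2];m=(H>65)&(H<90)&(np.hypot(P[...,0]-499,P[...,1]+342)<60);print(cv2.minAreaRect(P[m][:,:2].astype(np.float32)),np.median(H[m]))
m=np.zeros(H.shape,bool);m[195:245,250:268]=1;m&=(H>30)&(H<70)&(P[...,1]>217);print("bar top",np.median(H[m]))
E
```

```text
24.5 [552.66136802 323.82325247 224.89533415] [ 0.27030647 -0.50867499  0.10355012]
top floor z [-2.2  0.4]
215 [array([105.3,  27.7]), array([66.3, 49.1]), np.float64(88.6)] z 40.1
221 [array([-34.1,  28.5]), array([62.8, 51.3]), np.float64(85.9)] z 39.5
227 [array([-108.1,   29.7]), array([56.2, 63.7]), np.float64(1.2)] z 40.0
scene floor z [-2.4 -0.3]
223 [array([-103.1,   31.3]), array([53.6, 62.2]), np.float64(0.5)] z 39.5
237 [array([-30.7,  31.6]), array([51.7, 62.6]), np.float64(0.4)] z 39.5
270 [array([107.5,  29. ]), array([67.8, 50.4]), np.float64(89.6)] z 39.4
((499.560546875, -343.7507019042969), (45.341819763183594, 34.92032241821289), 6.9796142578125) 77.88342149162509
bar top 48.729529618870174
```

View pics/t8.png

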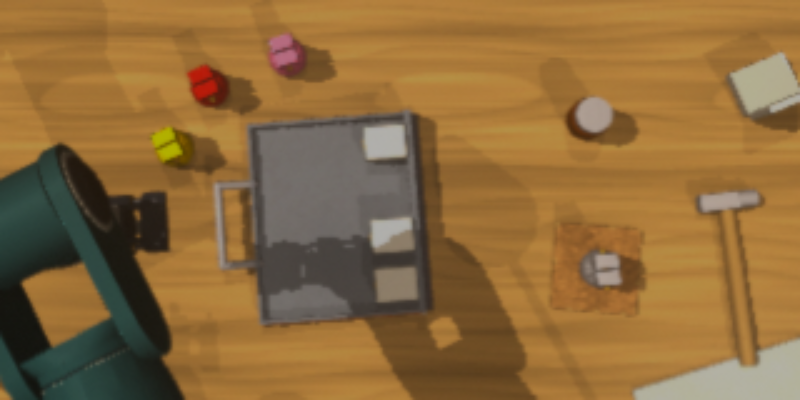

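Top view: the tray is flat, with the boxes at the fence at (385,142), (392,235) and (396,284). The vise is upright on the pad at (602,268), the bystanders haven't moved and the arm is clear. Handing in.

```bash
python3 -c "
from rig import manip
print(manip.job_done())"
```

```text
the job is handed in; nothing more can be done
None
```

I handed the job in at about 24.5 s of the 56 s allowed, with the vise upright within about 2 mm of the pad's centre, the three boxes square against the fence and the tray flat; the hand-in gave no verdict back.

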